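# Seat a tube's stopper and tip the tube over the tray to prove it

## Task

One tube in the grey block has its stopper standing proud: press that stopper fully home while the tube stands in the block. Then draw that tube out, carry it over the aluminium tray and tip it over until the stopper end is clearly the lower end, to prove that the stopper is tight. Finish still holding the tube like that in the gripper, motionless, with its stopper above the tray and the whole tube higher than the tops of the other tubes; leave the other tubes, the tray and the jar as they are.

Things in the scene. Friction and masses are not known exactly. Their poses are not given: they have to be found in the camera images.
- tube: the tube to work on, milky-white plastic, round, 18 mm diameter, 105 mm long from foot to rim, 25 to 55 g, with a white stopper standing proud of its mouth. Origin: centre of the underside of its rounded foot; z runs along the tube to the stopper. It stands upright in one of the block's holes, foot 10 mm above the table, 45 mm of it inside the hole, 60 mm showing.
- stopper_top (a point): centre of the top face of that tube's stopper. The stopper's head is a disc 21 mm across and 5 mm thick, on a 14 mm plug. Fully home the head lies on the tube's rim and this point is 110 mm from the tube's origin (120 mm above the table while the tube stands in the block); at the start it is 11 to 14 mm higher.
- stopper (a joint): how far the stopper has been pushed in, m: 0 = 14 mm proud of the rim, 0.014 = fully home (hard stop). Starts between 0 and 0.003. It slides stiffly, needs about 7 N, and stays where it is left.
- block: grey plastic block fixed to the table, 100 mm (its x) by 180 mm (its y) by 55 mm high; origin: centre of its underside. Eight upright holes of 20 mm diameter, 45 mm deep, at x = -20, +20 mm and y = -60, -20, +20, +60 mm. Four hold a tube, never two side by side in a row: (-20,-60), (-20,+20), (+20,-20), (+20,+60); which tube is in which varies. The block is turned by up to 0.4 rad.
- tube_b: another tube of the same kind standing in the block, its stopper already fully home (110 mm overall; top 120 mm above the table); origin: centre of its foot. Leave alone.
- tube_c: as tube_b. Leave alone.
- tube_d: as tube_b. Leave alone.
- tray: shallow open aluminium spill tray lying on the table, 200 mm (its x) by 150 mm (its y), rim 22 mm high, 3 mm walls, about 0.6 kg; origin: centre of its underside. On the other side of the robot's centre line from the block.
- jar: closed white plastic jar standing beyond the block and tray, 66 mm diameter, 85 mm high; origin: centre of its underside. Leave alone.

How it is judged:
On the way, in this order (a step that is already met when the one before it is completed fails the run):
1. the stopper is pressed fully home (within 1.5 mm) while its tube stands in the block (value of joint stopper above 0.0125 m and z of tube in the frame of block below 0.014 m), for 0.2 s.
2. the tube is drawn right out of its hole, its foot above the block's top (z of tube in the frame of block above 0.06 m), for 0.1 s.
At the end, for the whole second after the job is handed in: The tube is held still in the fingers only, stopper end at least 5 degrees below level, stopper home within 1.5 mm, both ends over 130 mm above the table (other tubes reach 120 mm), the stopper over the tray; the other tubes stand fully down in the block (angle between tube's own z axis and vertical above 1.66 rad and height (world z) of each of stopper_top, tube above 0.13 m and x of stopper_top in the frame of tray between -0.1 and 0.1 m and y of stopper_top in the frame of tray between -0.075 and 0.075 m and value of joint stopper above 0.0125 m and contact force between tube and the fingers above 1 N and contact force between tube and block below 0.1 N and contact force between tube and tray below 0.1 N and contact force between tube and jar below 0.1 N and linear speed of tube below 0.03 m/s and angular speed of tube below 0.3 rad/s and angle between each of tube_b, tube_c, tube_d's own z axis and vertical below 0.2 rad and z of each of tube_b, tube_c, tube_d in the frame of block below 0.02 m); the arm keeps its last pose, push and grip.
It fails at once if another tube is pulled up or knocked out of the block (distance of any of tube_b, tube_c, tube_d from where it was at the start of the episode above 0.02 m).
It fails at once if the jar is pushed more than 20 mm or tipped (distance of jar from where it was at the start of the episode above 0.02 m or angle between jar's own z axis and vertical above 0.3 rad).
It fails at once if the tray is pushed more than 20 mm (distance of tray from where it was at the start of the episode above 0.02 m).
It also fails if it takes over 48 s, if anything falls off the work surface, if the arm or the gripper's body presses on something with over 40 N, if the wrist force passes 120 N, or if a joint passes its speed limit or range.

## Robot

A 6-joint arm with a two-finger parallel gripper is mounted at the origin on the work surface. World frame = base frame: x ahead of the robot, y to its left, z up, the work surface at z = 0. Lengths are in m, angles in rad, forces in N, time in s.
With the tool pointing down it reaches from about 0.375 to 0.9 m from the base axis. Payload 3.1 kg.
Tool frame: the origin (TCP) lies midway between the tips of the shut fingers; the grasp point (between the pads) lies 19 mm behind it; z points along the fingers, y is the line along which they close (so a half turn about z gives the same grasp; the last joint's range is limited). The gripper opens to 85 mm and grips with 20 to 120 N. Pads are 22 mm wide; open, the fingers measure 114 mm over their backs; the gripper's body (76 mm by 85 mm) begins 54 mm behind the grasp point. The pads swing forward as they close: fully open they stand 13 mm farther back than shut.
Start: joints at [1.167, 0.527, 1.433, -0, 1.181, -0.178], TCP at [0.139, 0.609, 0.231] pointing down, gripper open.
Joint ranges: [-3.08, 3.08], [-0.75, 2.2], [0.22, 2.44], [-1.43, 4.57], [0, 2.65], [-2.85, 2.85]. Speed limits (rad/s): [2.79, 2.79, 3.14, 3.14, 3.14, 3.14].

## Interface

Orientations are given as a unit quaternion [x, y, z, w].
In Python, from station import manip gives the robot as it stands.
- The arm moves only by the tool drive_tool, never from a script. Its argument "motion" is a list that holds one entry, the list of rows, each a list of 5 numbers: the finger opening in mm, from 0 to 85.4, then the shift along the tool's x, y, z in units of 30 mm (1.0 is 30 mm), then the turn about the tool's z in units of 8 degrees (1.0 is 8 degrees). In form: [[[fingers, x, y, z, yaw], ...]]. A call has 1 to 10 rows; each row is the pose to reach, as a shift and turn from the pose commanded when the call began, along the tool's axes at that moment; what a row does not reach only later rows make up. A row lasts 1/10 s, in which the tool goes at most 50 mm and 8.59 degrees, less where a joint would pass 70% of its speed; a pose out of reach is approached as far as the arm can. A call with a gripper value outside its range is refused whole. The fingers move at their own pace and stop on an object; "squeeze" is the grip in N (left out, the last holds). Time passes only in rows, so rows that repeat a pose let the fingers close. It gives the time, the measured TCP pose, the force, the opening and the grip force at its end, in the units of the state.
- manip.sense(): the state, without advancing time (a new reading comes with each control period).
- manip.snapshot(name): name is "scene" or "top" or "wrist"; returns the picture (420x560x3 uint8, red, green, blue); there is no depth.
- manip.camera_model(name): a dict with "fov_y" (degrees; the focal length in pixels is half the picture's height over the tangent of half this angle, whatever the lens; pixels are square), "cx", "cy" (the principal point, pixels), "k1" (the pictures are not rectified: a ray, as slopes to the right and down, at radius r is drawn at 1 + k1 r^2 times it, then the intrinsics apply), "origin" and "orientation" of the camera in the world. Camera axes: x right, y up, looking along -z (the intrinsics and any distortion apply to the point x, -y, -z); pixel columns grow to the right and rows downward; lengths in m; the calibration is good to about 2 mm. A picture is of the moment at which its call begins: read the wrist's pose just before it. camera_model takes no time and is no camera call; for the wrist camera it gives the pose at the moment of the call.
- manip.sign_off(): hands the job in; it is judged then, once.
The state is a dict: "t": time; "q": joint angles; "qd": joint speeds; "tau": joint torques, N m; "tcp_pos": TCP position; "tool_rot": TCP orientation; "force": force on the tool from outside, world axes, zero at the start; "ft_torque": the same for the moment, N m; "finger_gap": opening from 0.0 (shut) to 1.0 (fully open); "gripper_force": force on a finger pad.
Only numpy, scipy, OpenCV 4.12 (cv2) and the standard library are available. Lean on these libraries where they do the work, as an engineer would, in place of code of your own. Each camera call takes 0.05 s, during which the arm holds its last target. There are 200 camera calls.

## Working session

There is one attempt and no reset: what is moved stays moved. The work goes in short steps, Python scripts to look and compute and a tool call to move; the robot and the scene stay as the last step left them, time stands still between calls to the robot, and variables do not carry over. Pictures are saved under pics/ and viewed, at most 10 in all, crops included, and the job is handed in when it is done.

Besides the shell and the picture viewer there is one more tool, called after "Request:" as name(argument=value, ...) on one line, values as JSON. drive_tool: Moves the arm, as the interface text tells. Its arguments: {"type":"object","properties":{"motion":{"type":"array","items":{"type":"array","items":{"type":"array","items":{"type":"number"}}}},"squeeze":{"type":"number"}},"required":["motion"]}

```bash
mkdir -p pics; ls; cat > h.py <<'E'
import numpy as np, cv2
from station import manip
from scipy.spatial.transform import Rotation as R
def K(m): 
    f=210/np.tan(np.radians(m["fov_y"])/2); return np.array([[f,0,m["cx"]],[0,f,m["cy"]],[0,0,1.]]),np.array([m["k1"],0,0,0.])
def ray(m,px):
    k,d=K(m); p=cv2.undistortPoints(np.array(px,float).reshape(-1,1,2),k,d).reshape(-1,2)
    v=np.c_[p[:,0],-p[:,1],-np.ones(len(p))]
    return np.array(m["origin"]),R.from_quat(m["orientation"]).apply(v)
def plane(m,px,z):
    o,v=ray(m,px); return o+v*((z-o[2])/v[:,2])[:,None]
def proj(m,P):
    k,d=K(m); c=R.from_quat(m["orientation"]).inv().apply(np.atleast_2d(P)-np.array(m["origin"]))*[1,-1,-1]
    return cv2.projectPoints(c,np.zeros(3),np.zeros(3),k,d)[0].reshape(-1,2)
E
python3 - <<'E'
from h import *
s=manip.sense(); print(s)
for n in("scene","top"):
    im=manip.snapshot(n); cv2.imwrite(f"pics/{n}0.png",im[:,:,::-1]); print(manip.camera_model(n))
E
```

```text
pics
{'t': 0.0, 'q': array([ 1.16751313e+00,  5.28472051e-01,  1.43392551e+00, -3.01870155e-05,
        1.18134236e+00, -1.78494713e-01]), 'qd': array([ 0.00029643, -0.00030077, -0.0021288 ,  0.00157922, -0.00056464,
        0.00148549]), 'tau': array([-1.71614706e-04, -4.42335498e+01, -1.78030872e+01, -2.47025764e-04,
        8.48005700e-03, -1.27869077e-05]), 'tcp_pos': array([0.13900428, 0.60861421, 0.23032259]), 'tool_rot': array([ 1.12151982e-01,  9.93690485e-01, -1.03253112e-03, -2.94551213e-04]), 'force': array([-0.95659298, -0.32344102,  0.31002085]), 'ft_torque': array([-0.0113049 , -0.02913179, -0.01919189]), 'gripper_force': 0.0, 'finger_gap': 0.9986210805648236}
{'fov_y': 51.74264379876312, 'cx': 284.4589855123117, 'cy': 207.70745403083637, 'k1': -0.13415431971226097, 'origin': array([ 1.11480315, -0.46743809,  0.58389024]), 'orientation': array([0.4199367 , 0.18323348, 0.36557234, 0.81020709])}
{'fov_y': 50.20106595946905, 'cx': 289.18269771078053, 'cy': 211.63821877385374, 'k1': 0.03218625019485538, 'origin': array([0.52506095, 0.00266667, 0.9950984 ]), 'orientation': array([-0.04292   ,  0.0514786 ,  0.71297148, -0.69798245])}
```

View pics/scene0.png

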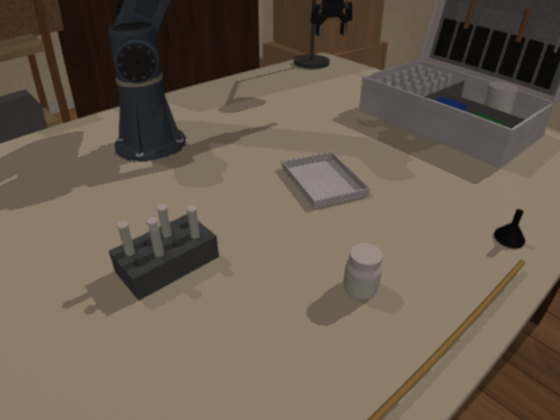

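View pics/top0.png

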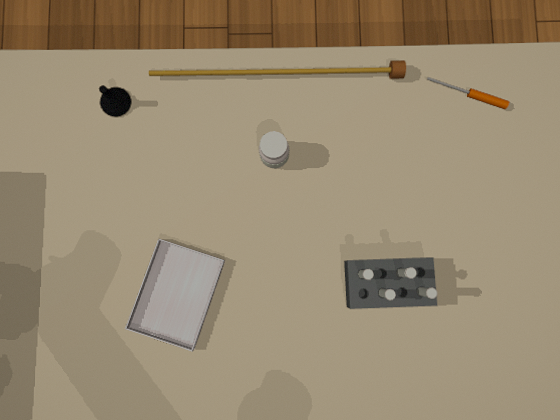

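The scene view shows the block at about (165,255) with four tubes whose tops lie at (125,226), (154,223), (164,210) and (193,210). The tray is at (324,180) and the jar at (363,272). In the top view the block is at (391,284), the tray at (177,295), and the stopper tops at (368,274), (390,295), (410,273) and (431,293).

```bash
python3 - <<'E'
from h import *
t=cv2.imread("pics/top0.png"); s=cv2.imread("pics/scene0.png")
mt,ms=manip.camera_model("top"),manip.camera_model("scene")
g=cv2.cvtColor(t,cv2.COLOR_BGR2GRAY)
def big(mask,x0,y0,x1,y1):
    m=np.zeros_like(mask); m[y0:y1,x0:x1]=mask[y0:y1,x0:x1]
    c,_=cv2.findContours(m,cv2.RETR_EXTERNAL,cv2.CHAIN_APPROX_NONE); return max(c,key=cv2.contourArea)
h=cv2.cvtColor(t,cv2.COLOR_BGR2HSV)
print("block px",t[300,372],t[285,390],t[285,348],"table",t[330,390],"tray",t[300,180])
# block: blueish/dark
mk=((t[:,:,0].astype(int)-t[:,:,2]>-3)|(g>150)).astype(np.uint8)*255
mk=cv2.morphologyEx(mk,cv2.MORPH_CLOSE,np.ones((7,7)))
c=big(mk,335,250,445,320)
r=cv2.minAreaRect(c); b=cv2.boxPoints(r); print("block box",b.round(1).tolist(),r)
print(plane(mt,b,.055).round(4).tolist())
# tray
c=big(((t[:,:,0].astype(int)-t[:,:,2]>-8)).astype(np.uint8)*255,110,220,240,370)
r=cv2.minAreaRect(c);b=cv2.boxPoints(r); print("tray",r,plane(mt,b,.022).round(4).tolist(),plane(mt,[r[0]],.022))
cv2.imwrite("pics/a.png",np.hstack([cv2.resize(t[250:320,335:445],None,fx=5,fy=5,interpolation=2)[:350],cv2.resize(s[195:295,100:225],None,fx=3.5,fy=3.5,interpolation=2)[:350,:250]]))
cv2.imwrite("pics/a.png",cv2.resize(t[250:320,335:445],None,fx=7,fy=7,interpolation=2))
cv2.imwrite("pics/b.png",cv2.resize(s[195:295,100:225],None,fx=6,fy=6,interpolation=2))
E
```

```text
block px [81 83 81] [80 82 83] [59 61 59] table [127 152 164] tray [161 166 168]
block box [[335.0, 319.0], [335.0, 250.0], [444.0, 250.0], [444.0, 319.0]] ((389.4999694824219, 284.5), (108.99998474121094, 68.99998474121094), -0.0)
[[0.4276, -0.0991, 0.055], [0.5683, -0.1042, 0.055], [0.5637, -0.3321, 0.055], [0.4232, -0.322, 0.055]]
tray ((196.30252075195312, 282.03204345703125), (29.827499389648438, 59.17776107788086), 17.35402488708496) [[0.4596, 0.2393, 0.022], [0.578, 0.2032, 0.022], [0.5575, 0.142, 0.022], [0.4396, 0.1792, 0.022]] [[0.50812176 0.19109948 0.022     ]]
```

View pics/a.png

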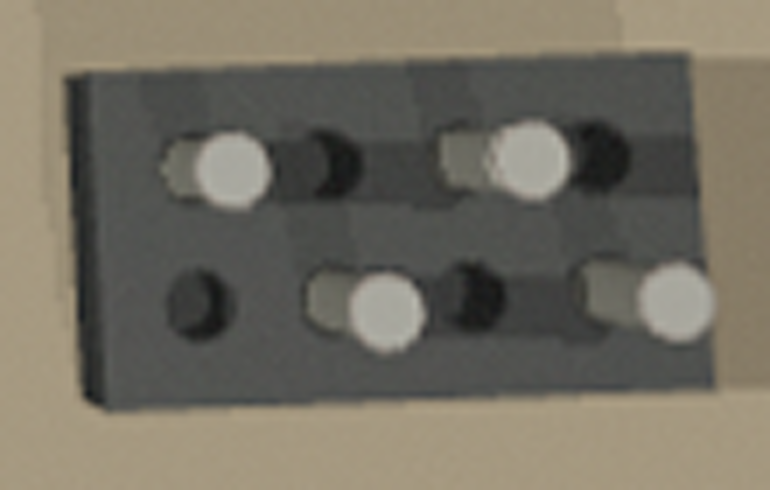

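View pics/b.png

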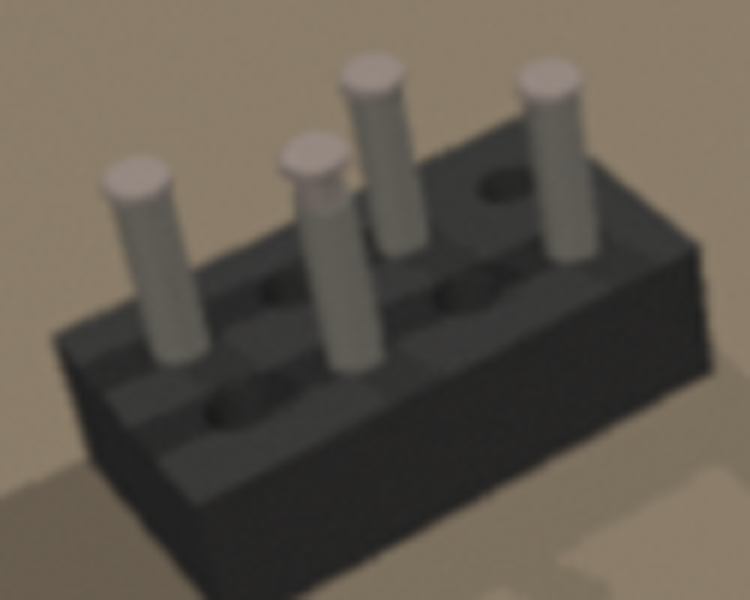

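The crops show that the target is the tube with the narrow plug visible under its head. It sits at (313,155) in the scene crop and (531,160) in the top crop, which is block hole (+20,-20). The block's top corners in the top crop are at (90,73), (690,55), (712,388) and (108,410).

```bash
python3 - <<'E'
from h import *
mt,ms=manip.camera_model("top"),manip.camera_model("scene")
up=lambda p,k,o:(np.array(p,float)+.5)/k-.5+o
c=plane(mt,up([(90,73),(690,55),(712,388),(108,410)],7,[335,250]),.055)[:,:2]
L=np.array([[.05,.09],[.05,-.09],[-.05,-.09],[-.05,.09]])
d=c-c.mean(0); H=L.T@d; th=np.arctan2(H[0,1]-H[1,0],H[0,0]+H[1,1])
Rm=np.array([[np.cos(th),-np.sin(th)],[np.sin(th),np.cos(th)]])
print("corners",c.round(4).tolist(),"centre",c.mean(0),"yaw",th,"res mm",((L@Rm.T+c.mean(0)-c)*1e3).round(1).tolist())
print("hole from block",Rm@[.02,-.02]+c.mean(0),"hole -60",Rm@[.02,-.06]+c.mean(0))
# stopper heads (top of head z=.120, target .1325)
heads=dict(p60=((233,170),.12,(.02,.06)),T=((531,160),.1325,(.02,-.02)),m20=((386,312),.12,(-.02,.02)),m60=((676,301),.12,(-.02,-.06)))
for n,(p,z,l) in heads.items():
    P=plane(mt,up([p],7,[335,250]),z)[0]; print(n,P.round(4),"block pred",(Rm@l+c.mean(0)).round(4))
# triangulate target head
o1,v1=ray(mt,up([(531,160)],7,[335,250])); o2,v2=ray(ms,up([(313,153)],6,[100,195]))
A=np.c_[v1[0],-v2[0]]; k=np.linalg.lstsq(A,o2-o1,rcond=None)[0]; print("tri",o1+k[0]*v1[0],o2+k[1]*v2[0])
t=plane(mt,[(164,240),(224,260),(194,349),(127,328)],.022); print("tray",t.round(4).tolist(),t.mean(0))
print("jar",plane(mt,[(274,146)],.085))
E
```

```text
corners [[0.547, -0.1294], [0.5487, -0.3084], [0.4515, -0.3083], [0.4486, -0.1307]] centre [ 0.49895108 -0.21920244] yaw 0.01113034079063013 res mm [[1.0, 0.8], [1.2, -0.2], [-1.5, -1.5], [-0.7, 1.0]]
hole from block [ 0.51917244 -0.2389786 ] hole -60 [ 0.51961765 -0.27897613]
p60 [ 0.518  -0.1587  0.12  ] block pred [ 0.5183 -0.159 ]
T [ 0.5192 -0.2377  0.1325] block pred [ 0.5192 -0.239 ]
m20 [ 0.4787 -0.1989  0.12  ] block pred [ 0.4787 -0.1994]
m60 [ 0.4801 -0.2785  0.12  ] block pred [ 0.4796 -0.2794]
tri [ 0.51918491 -0.2384866   0.12955356] [ 0.51811591 -0.24028118  0.13006081]
tray [[0.5995, 0.2611, 0.022], [0.5535, 0.1321, 0.022], [0.3702, 0.1947, 0.022], [0.4167, 0.3347, 0.022]] [0.4849698  0.23063931 0.022     ]
jar [[0.78612437 0.0189293  0.085     ]]
```

Request:
drive_tool(motion=[[[0,-1.3,-1.1,0,1],[0,-2.6,-2.2,0,2],[0,-3.9,-3.3,0,3],[0,-5.3,-4.4,0,4],[0,-6.6,-5.5,0,5],[0,-7.9,-6.6,0,6],[0,-9.2,-7.7,0,7],[0,-10.5,-8.8,0,8],[0,-11.8,-9.9,0,9],[0,-13,-11,0,9.56]]], squeeze=40)

```text
t: 1.1
tcp_pos: [0.4405, 0.2078, 0.2312]
tool_rot: [0.705, 0.71, 0.0, -0.0]
force: [1.3, 0.9, 0.1]
finger_gap: 0.003
gripper_force: 0.0
```

Request:
drive_tool(motion=[[[0,-1.5,0.2,0,0],[0,-3,0.4,0,0],[0,-4.5,0.7,0,0],[0,-6,0.9,0,0],[0,-7.5,1.2,0,0],[0,-9,1.4,0,0],[0,-10.5,1.6,0,0],[0,-12,1.9,0,0],[0,-13.5,2.1,0,0],[0,-14.66,2.29,0,0]]])

```text
t: 2.1
tcp_pos: [0.5132, -0.2322, 0.231]
tool_rot: [0.704, 0.711, -0.0, 0.0]
force: [0.3, 0.6, -0.1]
finger_gap: -0.002
gripper_force: 0.0
```

Request:
drive_tool(motion=[[[0,0,0,0,0],[0,0,0,0,0],[0,0,0,0,0]]])

```text
t: 2.4
tcp_pos: [0.5125, -0.228, 0.2308]
tool_rot: [0.703, 0.711, -0.0, -0.001]
force: [-0.0, -0.3, -0.8]
finger_gap: -0.0
gripper_force: 0.0
```

```bash
python3 - <<'E'
from h import *
s=manip.sense(); print(s["tcp_pos"],s["tool_rot"],s["q"],s["force"])
m=manip.camera_model("wrist"); im=manip.snapshot("wrist"); cv2.imwrite("pics/w0.png",im[:,:,::-1]); 
t=s["tcp_pos"]; print("tcp px",proj(m,t), "tcp proj on 0.1325",proj(m,[t[0],t[1],.1325]),"pred head",proj(m,[.5192,-.2388,.1325]))
E
```

```text
[ 0.51245852 -0.22799313  0.23082872] [ 7.02909923e-01  7.11277957e-01 -1.57976090e-05 -1.14372829e-03] [-6.18002670e-01  4.42625925e-01  1.59442315e+00  3.76380347e-04
  1.10680639e+00 -6.30005753e-01] [-0.02829572 -0.26010626 -0.75502707]
tcp px [[278.43246081 272.02813473]] tcp proj on 0.1325 [[278.94166807 211.72781539]] pred head [[286.71334108 223.7832495 ]]
```

View pics/w0.png

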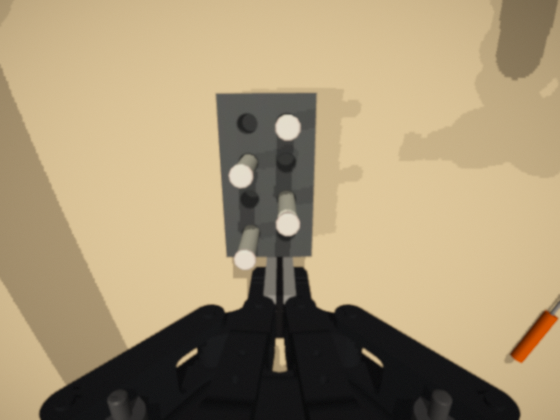

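The wrist view shows the target head at (288,224). The calibration predicted (287,224), so the position is confirmed. The shut fingertips are at (278,260).

Request:
drive_tool(motion=[[[0,-0.36,0.25,0.6,0],[0,-0.36,0.25,1.4,0],[0,-0.36,0.25,2.2,0],[0,-0.36,0.25,2.8,0],[0,-0.36,0.25,2.8,0],[0,-0.36,0.25,2.8,0]]])

```text
t: 3.05
tcp_pos: [0.5209, -0.239, 0.1476]
tool_rot: [0.703, 0.712, -0.0, -0.0]
force: [0.3, 0.2, 0.3]
finger_gap: 0.001
gripper_force: 0.0
```

Request:
drive_tool(motion=[[[0,0,0,0.2,0],[0,0,0,0.35,0],[0,0,0,0.5,0],[0,0,0,0.6,0],[0,0,0,0.7,0],[0,0,0,0.8,0],[0,0,0,0.87,0],[0,0,0,0.92,0],[0,0,0,0.92,0],[0,0,0,0.92,0]]])

```text
t: 4.05
tcp_pos: [0.5217, -0.2408, 0.1208]
tool_rot: [0.703, 0.711, 0.0, 0.001]
force: [0.2, 0.3, 5.3]
finger_gap: 0.002
gripper_force: 2.7
```

Request:
drive_tool(motion=[[[0,0,0,0.05,0],[0,0,0,0.1,0],[0,0,0,0.1,0],[0,0,0,0.1,0]]])

```text
t: 4.45
tcp_pos: [0.5233, -0.2419, 0.1199]
tool_rot: [0.703, 0.711, 0.001, 0.004]
force: [0.7, 0.6, 14.5]
finger_gap: 0.0
gripper_force: 7.3
```

Request:
drive_tool(motion=[[[0,0,0,0.05,0],[0,0,0,0.07,0],[0,0,0,0.07,0],[0,0,0,0.07,0]]])

```text
t: 4.85
tcp_pos: [0.5241, -0.2425, 0.1197]
tool_rot: [0.703, 0.711, 0.001, 0.005]
force: [-2.1, 1.3, 23.9]
finger_gap: -0.002
gripper_force: 12.1
```

Request:
drive_tool(motion=[[[0,0,0,-0.3,0],[0,0,0,-0.8,0],[50,0,0,-1.3,0],[50,0,0,-1.3,0],[50,0,0,-1.3,0],[50,0,0,-1.3,0],[50,0,0,-1.3,0]]])

```text
t: 5.55
tcp_pos: [0.5203, -0.2398, 0.1526]
tool_rot: [0.703, 0.711, -0.0, -0.001]
force: [-0.1, -0.8, 0.5]
finger_gap: 0.588
gripper_force: 0.0
```

```bash
python3 - <<'E'
from h import *
s=manip.sense(); print(s["tcp_pos"],s["tool_rot"],s["finger_gap"],s["force"])
m=manip.camera_model("wrist"); im=manip.snapshot("wrist"); t=manip.snapshot("top")[250:320,335:445,::-1]
a=np.hstack([im[:,:,::-1][100:420],np.zeros((320,240,3),np.uint8)]); a[:140,560:780]=cv2.resize(t,(220,140)); cv2.imwrite("pics/w1.png",a)
print("pred head",proj(m,[.520,-.2388,.12]))
E
```

```text
[ 0.52031506 -0.23978342  0.1526059 ] [ 7.03168501e-01  7.11022555e-01 -1.52381302e-04 -9.80906977e-04] 0.5877416268926258 [-0.09922732 -0.75136309  0.53797908]
pred head [[278.21473332 244.21467111]]
```

View pics/w1.png

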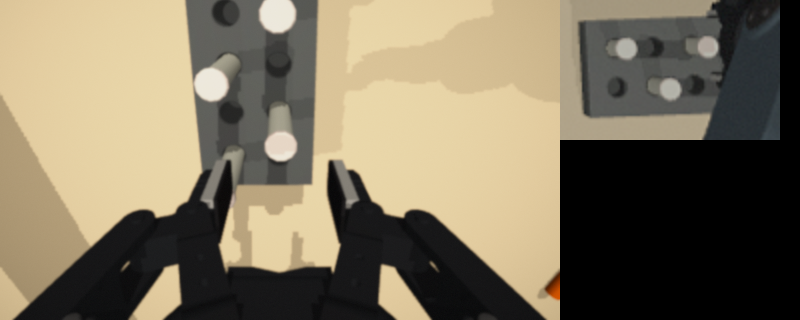

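The wrist view shows the head at (280,246), with predicted (278,244), and it is midway between the open fingers at (220,190) and (340,190). The gap under the head has gone, so I'll lower and grip.

Request:
drive_tool(motion=[[[50,0.03,0,0.5,0],[50,0.03,0,1,0],[50,0.03,0,1.5,0],[50,0.03,0,2,0],[50,0.03,0,2.5,0],[50,0.03,0,2.95,0],[50,0.03,0,2.95,0],[50,0.03,0,2.95,0]]])

```text
t: 6.45
tcp_pos: [0.5208, -0.2392, 0.0648]
tool_rot: [0.703, 0.711, -0.0, -0.0]
force: [-0.3, 0.1, -0.8]
finger_gap: 0.582
gripper_force: 0.0
```

Request:
drive_tool(motion=[[[10,0,0,0,0],[10,0,0,0,0],[10,0,0,0,0],[10,0,0,0,0],[10,0,0,0,0],[10,0,0,0,0]]], squeeze=40)

```text
t: 7.05
tcp_pos: [0.521, -0.2395, 0.0659]
tool_rot: [0.703, 0.711, -0.0, 0.0]
force: [-1.7, 0.3, 5.1]
finger_gap: 0.2
gripper_force: 38.9
```

Request:
drive_tool(motion=[[[10,0,0,-0.4,0],[10,0,0,-0.8,0],[10,0,0,-1.2,0],[10,0,0,-1.6,0],[10,0,0,-2.0,0],[10,0,0,-2.3,0],[10,0,0,-2.3,0],[10,0,0,-2.3,0],[10,0,0,-2.3,0]]])

```text
t: 7.95
tcp_pos: [0.5204, -0.239, 0.1336]
tool_rot: [0.703, 0.711, -0.0, -0.001]
force: [0.1, -1.0, -0.6]
finger_gap: 0.196
gripper_force: 38.9
```

```bash
python3 - <<'E'
from h import *
s=manip.sense(); print(s["tcp_pos"],s["tool_rot"],s["finger_gap"],s["gripper_force"],s["force"],s["q"])
im=manip.snapshot("scene")[:,:,::-1]; cv2.imwrite("pics/s1.png",cv2.resize(im[130:310,60:300],None,fx=3,fy=3,interpolation=2))
m=manip.camera_model("scene"); t=s["tcp_pos"]; print(((proj(m,[t,t+[0,0,.02],t+[0,0,.022-.075]])-[60,130])*3).round())
E
```

```text
[ 0.52043288 -0.23895717  0.13361048] [ 7.03163623e-01  7.11027806e-01 -9.25106536e-05 -6.08220280e-04] 0.19604724693466027 38.86998116970062 [ 0.14065271 -0.98746967 -0.64032505] [-6.25503413e-01  5.88521327e-01  1.65351165e+00  5.32196291e-06
  9.00790098e-01 -6.36628414e-01]
[[278. 266.]
 [272. 238.]
 [293. 336.]]
```

View pics/s1.png

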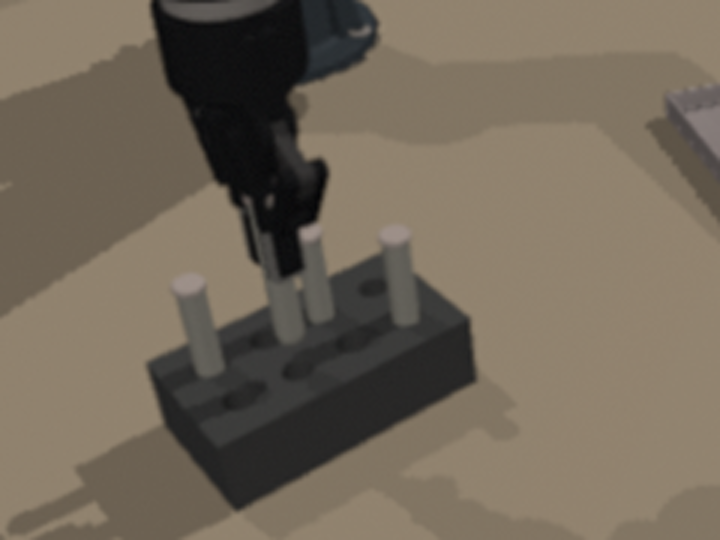

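The scene crop shows the tube hanging in the fingers above its hole, with its foot at about (289,340) clear of the block; the other tubes are still seated. The tool only yaws, so I'll tip the tube by pivoting it in the fingers. Its foot goes into the empty hole (+20,-60) and then bears on the block's end edge.

Request:
drive_tool(motion=[[[10,-0.45,0,0,0],[10,-0.9,0,0,0],[10,-1.33,0,0,0],[10,-1.33,0,0,0],[10,-1.33,0,0.3,0],[10,-1.33,0,0.6,0],[10,-1.33,0,0.85,0],[10,-1.33,0,0.9,0],[10,-1.33,0,0.9,0]]], squeeze=30)

```text
t: 8.9
tcp_pos: [0.521, -0.2785, 0.1064]
tool_rot: [0.703, 0.711, -0.0, -0.001]
force: [-0.8, -0.1, -0.1]
finger_gap: 0.198
gripper_force: 38.9
```

Request:
drive_tool(motion=[[[10,-0.2,0,0.1,0],[10,-0.4,0,0.13,0],[10,-0.6,0,0.18,0],[10,-0.78,0,0.25,0],[10,-1.0,0,0.34,0],[10,-1.25,0,0.46,0],[10,-1.45,0,0.58,0],[10,-1.45,0,0.58,0],[10,-1.45,0,0.58,0]]])

```text
t: 9.8
tcp_pos: [0.5218, -0.3232, 0.0898]
tool_rot: [0.703, 0.711, -0.0, 0.0]
force: [-0.4, 1.9, 4.0]
finger_gap: 0.197
gripper_force: 39.2
```

```bash
python3 - <<'E'
from h import *
s=manip.sense(); print(s["tcp_pos"],s["tool_rot"],s["finger_gap"],s["gripper_force"],s["force"],s["ft_torque"])
im=manip.snapshot("scene")[:,:,::-1]; cv2.imwrite("pics/s2.png",cv2.resize(im[130:310,60:300],None,fx=3,fy=3,interpolation=2))
E
```

```text
[ 0.52180462 -0.32316238  0.08982783] [ 7.03198668e-01  7.10993306e-01 -1.68469825e-04  3.50381051e-04] 0.19740882691438436 39.248337149620056 [-0.38573706  1.85302285  3.99747301] [0.5421446  0.16900183 0.04473912]
```

View pics/s2.png

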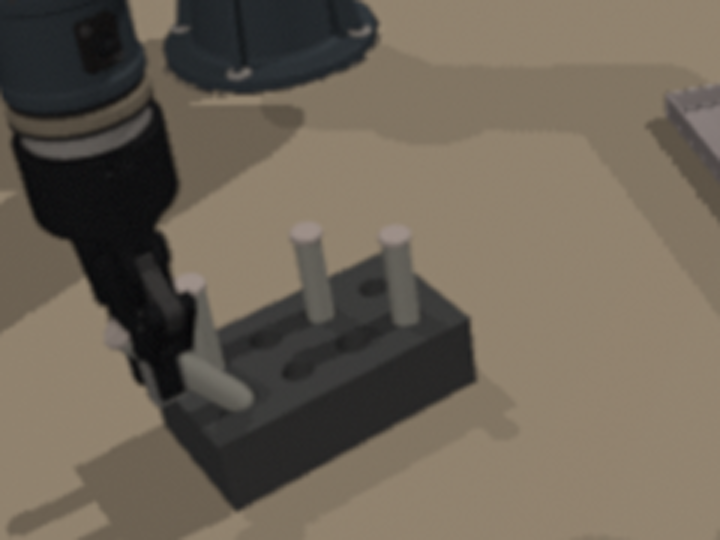

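The scene crop shows the method working. The tube lies tilted about 45° with its foot at the hole (240,400), its stopper at upper left (115,335), and the other tubes upright. I'll continue down past level.

Request:
drive_tool(motion=[[[10,-0.22,0,0.22,0],[10,-0.46,0,0.52,0],[10,-0.58,0,0.75,0],[10,-0.68,0,0.98,0],[10,-0.73,0,1.22,0],[10,-0.78,0,1.47,0],[10,-0.83,0,1.73,0],[10,-0.9,0,2.0,0],[10,-0.96,0,2.17,0],[10,-0.96,0,2.17,0]]])

```text
t: 10.85
tcp_pos: [0.5223, -0.3521, 0.024]
tool_rot: [0.703, 0.711, -0.0, 0.0]
force: [-0.1, -1.4, 3.6]
finger_gap: 0.202
gripper_force: 37.6
```

```bash
python3 - <<'E'
from h import *
s=manip.sense(); print(s["tcp_pos"],s["tool_rot"],s["finger_gap"],s["gripper_force"],s["force"],s["ft_torque"])
im=manip.snapshot("scene")[:,:,::-1]; cv2.imwrite("pics/s3.png",cv2.resize(im[130:310,60:300],None,fx=3,fy=3,interpolation=2))
E
```

```text
[ 0.52231028 -0.35209209  0.02399214] [ 7.03071657e-01  7.11118810e-01 -2.24271699e-04  4.82508949e-04] 0.20225308774209405 37.56467521190643 [-0.05919274 -1.35209975  3.59386149] [ 0.10750191  0.01040053 -0.00781989]
```

View pics/s3.png

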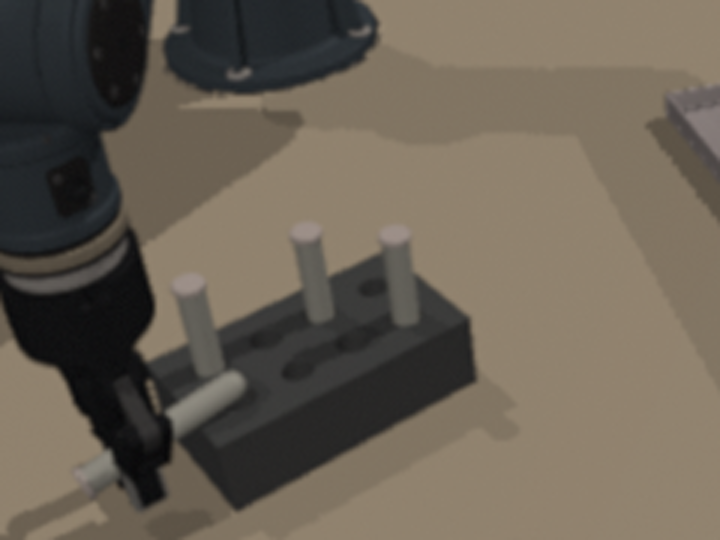

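The scene crop shows the tube past level. Its foot is at upper right (235,383), its stopper is at lower left (90,478), and all three other tubes are standing. I'll tighten the grip, lift and carry.

Request:
drive_tool(motion=[[[10,0,0,0,0],[10,0,0,0,0],[10,0,0,-0.3,0],[10,0,0,-1,0],[10,0,0,-2,0],[10,0,0,-3.2,0],[10,0,0,-4.4,0],[10,0,0,-5.6,0],[10,0,0,-6.6,0],[10,0,0,-7.2,0]]], squeeze=70)

```text
t: 11.9
tcp_pos: [0.5225, -0.3514, 0.2438]
tool_rot: [0.703, 0.711, 0.0, 0.002]
force: [0.8, -0.7, -0.8]
finger_gap: 0.192
gripper_force: 68.1
```

Request:
drive_tool(motion=[[[10,0.3,0,0,0],[10,0.9,0,0,0],[10,1.8,-0.1,0,0],[10,2.8,-0.1,0,0],[10,3.8,-0.2,0,0],[10,4.8,-0.2,0,0],[10,5.8,-0.3,0,0],[10,6.8,-0.3,0,0],[10,7.8,-0.4,0,0],[10,8.8,-0.4,0,0]]])

```text
t: 12.9
tcp_pos: [0.5042, -0.0841, 0.2385]
tool_rot: [0.703, 0.711, -0.001, -0.003]
force: [-0.5, 0.1, 0.6]
finger_gap: 0.193
gripper_force: 68.1
```

Request:
drive_tool(motion=[[[10,1,0,0,0],[10,2,-0.1,0,0],[10,3,-0.1,0,0],[10,4,-0.2,0,0],[10,5,-0.2,0,0],[10,6,-0.3,0,0],[10,7,-0.4,0,0],[10,8,-0.5,0,0],[10,9,-0.6,0,0],[10,9.8,-0.6,0,0]]])

```text
t: 13.9
tcp_pos: [0.4819, 0.2083, 0.2384]
tool_rot: [0.703, 0.712, -0.002, -0.002]
force: [-0.1, 0.1, -0.3]
finger_gap: 0.192
gripper_force: 68.1
```

Request:
drive_tool(motion=[[[10,0.7,0,0,0],[10,1.3,0,0,0],[10,1.8,0,0,0],[10,2.0,0,0,0],[10,2.0,0,0,0],[10,2.0,0,0,0],[10,2.0,0,0,0],[10,2.0,0,0,0],[10,2.0,0,0,0]]])

```text
t: 14.8
tcp_pos: [0.4854, 0.2656, 0.2407]
tool_rot: [0.704, 0.711, 0.0, 0.0]
force: [0.5, 0.7, 0.1]
finger_gap: 0.189
gripper_force: 68.1
```

```bash
python3 - <<'E'
from h import *
s=manip.sense(); print(s["t"],s["tcp_pos"],s["tool_rot"],s["finger_gap"],s["gripper_force"],s["force"],np.abs(s["qd"]).max())
im=manip.snapshot("scene")[:,:,::-1]; cv2.imwrite("pics/s4.png",cv2.resize(im[50:300,100:400],None,fx=2.4,fy=2.4,interpolation=2))
m=manip.camera_model("scene"); t=s["tcp_pos"]; G=t+[0,0,.02]
print(((proj(m,[G])-[100,50])*2.4).round())
for a in (0,5,10,15,20,25): 
    u=np.array([0,-np.cos(np.radians(a)),-np.sin(np.radians(a))]); print(a,((proj(m,[G-u*.076,G+u*.034])-[100,50])*2.4).round().tolist())
E
```

```text
14.8 [0.48536275 0.26563896 0.24070634] [7.03502135e-01 7.10693143e-01 1.91852391e-05 4.43698810e-05] 0.1886136373993983 68.12358498573303 [0.50063837 0.74751043 0.1448517 ] 0.0050260883818796995
[[575.  70.]]
0 [[626.0, 55.0], [550.0, 78.0]]
5 [[627.0, 48.0], [550.0, 81.0]]
10 [[627.0, 42.0], [550.0, 84.0]]
15 [[627.0, 36.0], [550.0, 87.0]]
20 [[626.0, 30.0], [551.0, 89.0]]
25 [[625.0, 24.0], [552.0, 92.0]]
```

View pics/s4.png

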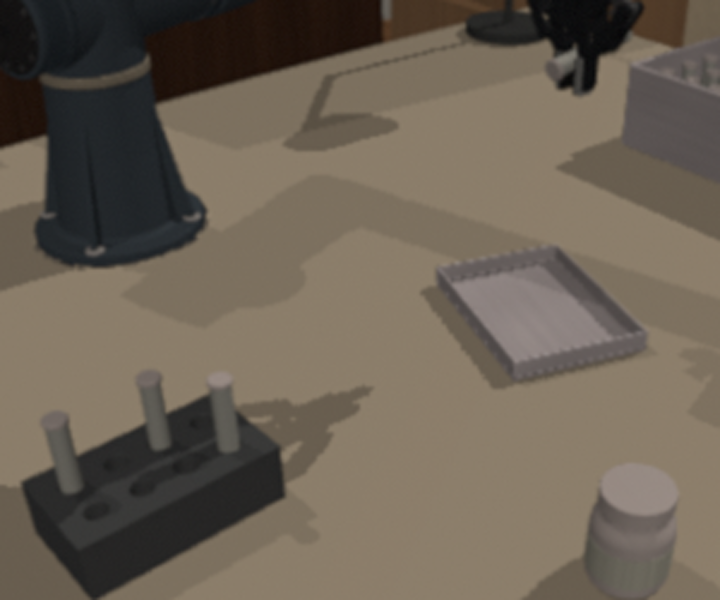

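The scene crop shows the stopper end at (562,66), facing the camera beside the fingers, with the tray at (540,315). The block still has three upright tubes and the jar is untouched. I've used all my picture views, so I'll work out the tilt numerically by casting rays onto the tube's plane of motion.

```bash
python3 - <<'E'
from h import *
ms=manip.camera_model("scene"); s=manip.sense()
def pl(m,px,p0,n):
    o,v=ray(m,px); return o+v*((np.dot(p0-o,n))/(v@n))[:,None]
n=np.array([1,.0117,0])
# s3 check
G3=np.array([.5223,-.3521,.044]); px=(np.array([(92,474),(235,383)])+.5)/3-.5+[60,130]
P=pl(ms,px,G3,n); print("s3",P.round(4).tolist(),"tilt deg",np.degrees(np.arctan2(P[1,2]-P[0,2],P[1,1]-P[0,1])),np.linalg.norm(P[1]-P[0]))
G=s["tcp_pos"]+[0,0,.02]; print("tcp proj",proj(ms,[s["tcp_pos"],G]))
im=manip.snapshot("scene"); h=cv2.cvtColor(im,cv2.COLOR_RGB2HSV); g=cv2.cvtColor(im,cv2.COLOR_RGB2GRAY)
x0,y0,x1,y1=318,55,368,92
print("gray"); print(g[66:90:1,322:356:2])
m=((g>110)&(h[:,:,1]<60)).astype(np.uint8); q=np.zeros_like(m); q[y0:y1,x0:x1]=m[y0:y1,x0:x1]
k,l,st,c=cv2.connectedComponentsWithStats(q)
for i in range(1,k):
    if st[i,4]>8: print(st[i],c[i],pl(ms,[c[i]],G,n).round(4))
w=manip.camera_model("wrist"); iw=manip.snapshot("wrist"); np.save("iw.npy",iw); hw=cv2.cvtColor(iw,cv2.COLOR_RGB2HSV)
for a in range(-30,31,10):
    u=np.array([0,-np.cos(np.radians(a)),-np.sin(np.radians(a))]); print(a,proj(w,[G-u*.076,G-u*.03,G+u*.034]).round().tolist())
print("wrist sat col 280",hw[100:330:8,280,1].tolist()); print("val",hw[100:330:8,280,2].tolist())
E
```

```text
s3 [[0.5226, -0.3763, 0.0549], [0.5215, -0.2814, 0.0689]] tilt deg 8.438828003607943 0.09591749040999163
tcp proj [[338.87655704  87.67675214]
 [339.52664663  79.26004354]]
gray
[[ 32  38  59  58  16  12  15  17  16  15  11  14  21  12  10  14  13]
 [ 53  72  94  91  28  12  13  15  19  24  12  13  23  12  14  13  11]
 [ 91 101 111 107  43  12  15  13  28  39  10  12  20  13  13  13  13]
 [111 113 115 112  62  12  12  13  40  47  11  13  13  13  12  11  11]
 [114 114 114 115  78  24  17  25  65  56  13  14  12  12  12  12  21]
 [114 114 114 114  87  44  39  63 100  67  11  14  13  14  16  27  49]
 [114 114 114 114  86  57  75 103 119  77  14  12  12  14  42  65  88]
 [114 114 114 114  88  85 112 123 120  80  23  11  14  18  83 101 113]
 [114 114 114 111 103 117 127 125 113  70  45  13  11  27 112 121 121]
 [113 114 112 100 102 124 125 118 100  62  59  13  12  36 120 127 126]
 [114 114 110  87  89 113 116 105  89  61  62  14  13  41 123 128 127]
 [114 114 108  82  81 101 104  94  81  62  57  14  14  47 123 127 127]
 [114 114 107  81  79  91  98  86  71  60  55  14  14  50 124 127 127]
[... 948 characters left out ...]
8.          82.44444444] [[0.4858 0.2271 0.2617]]
-30 [[280.0, 143.0], [279.0, 231.0], [278.0, 370.0]]
-20 [[280.0, 134.0], [279.0, 231.0], [278.0, 365.0]]
-10 [[280.0, 129.0], [279.0, 232.0], [278.0, 358.0]]
0 [[280.0, 128.0], [279.0, 236.0], [278.0, 350.0]]
10 [[280.0, 134.0], [279.0, 242.0], [278.0, 341.0]]
20 [[280.0, 149.0], [279.0, 250.0], [278.0, 331.0]]
30 [[280.0, 175.0], [279.0, 261.0], [278.0, 321.0]]
wrist sat col 280 [82, 82, 81, 82, 34, 34, 35, 34, 35, 35, 35, 38, 36, 36, 35, 35, 36, 36, 35, 35, 36, 36, 36, 35, 38, 33, 36, 35, 38]
val [190, 192, 192, 192, 172, 194, 188, 185, 173, 167, 168, 169, 169, 168, 169, 169, 168, 169, 168, 169, 170, 169, 170, 169, 170, 168, 168, 168, 167]
```

Request:
drive_tool(motion=[[[10,0,0,0,0.8],[10,0,0,0,1.7],[10,0,0,0,2.6],[10,0,0,0,3.5],[10,0,0,0,4.4],[10,0,0,0,5.3],[10,0,0,0,6.0],[10,0,0,0,6.2],[10,0,0,0,6.2],[10,0,0,0,6.2]]])

```text
t: 15.95
tcp_pos: [0.4852, 0.2662, 0.2406]
tool_rot: [0.936, 0.351, -0.0, 0.0]
force: [0.3, -0.3, -0.8]
finger_gap: 0.188
gripper_force: 68.1
```

```bash
python3 - <<'E'
from h import *
ms=manip.camera_model("scene"); s=manip.sense(); im=manip.snapshot("scene"); cv2.imwrite("pics/s5.png",im[:,:,::-1])
T=s["tcp_pos"]; X=R.from_quat(s["tool_rot"]).apply(np.eye(3)); print(T,X.round(3).tolist())
G=T+[0,0,.03]
for a in(-20,0,20):
    c,sn=np.cos(np.radians(a)),np.sin(np.radians(a)); print(a,proj(ms,[G+X[0]*.076*c+[0,0,.076*sn],G-X[0]*.034*c-[0,0,.034*sn]]).round().tolist())
h=cv2.cvtColor(im,cv2.COLOR_RGB2HSV); 
np.set_printoptions(linewidth=250)
print("sat");print(h[56:96:2,310:386:2,1]);print("val");print(h[56:96:2,310:386:2,2])
E
```

```text
[0.48518455 0.26617285 0.24059984] [[0.753, 0.658, -0.0], [0.658, -0.753, -0.0], [-0.0, -0.0, -1.0]]
-20 [[370.0, 88.0], [326.0, 69.0]]
0 [[374.0, 77.0], [325.0, 74.0]]
20 [[373.0, 66.0], [325.0, 79.0]]
sat
[[ 16  16   7  12  19  22  39  52  61  60  60  61  57  51  14  15  14  11  16  82 129 126 127 127 127 127 126 129 126 126 128 126 126 126 124 126 127 124]
 [ 17   8  13  12  18  12  13   7  23  56  61  58  48  21  16  18   9  32  43  82 126 127 127 127 126 126 126 129 124 126 128 128 129 128 121 128 127 126]
 [  7  13  12  12  19  19  12  13  12  36  58  59  43  23  39  10  10  18  46  65  81 101 123 126 126 129 128 126 128 128 128 124 126 128 123 128 129 119]
 [ 12   6  13  19  12  19  13   7  13  46  61  60  56  21  20  30  30  18  43  59  60  64  66  78  99 121 128 129 129 126 128 131 124 126 126 126 126 113]
 [ 14  13  14  14  14  15  16  18   9  48  60  61  60  43  59  20  23  26  59  60  62  62  61  63  64  67  76  94 117 128 128 129 126 126 126 126 124 104]
 [ 16  16   8  16  16   9  16  36  50  60  62  60  59  43  36  36  34  18  60  61  63  63  62  62  61  61  60  60  64 
[... 4612 characters left out ...]
39 139 139 139 139 139 140 132  95  88  88  87  86  86  87  88  88  88  88  88]
 [139 139 139 139 139 139 139 139 139 138 138 139 114  69  61  54  74 130 139 139 140 139 140 139 140 129  87  87  86  86  86  87  87  86  87  88  88  89]
 [138 139 139 139 138 139 139 139 139 139 138 138 136 123 119 114 119 138 140 140 140 140 139 140 140 129  87  87  87  86  86  86  85  87  87  87  87  88]
 [139 140 139 139 139 139 138 139 139 139 140 139 139 140 140 141 140 140 139 140 139 139 139 139 140 126  89  88  87  87  88  87  88  86  86  87  88  88]
 [139 139 139 139 138 139 139 139 139 139 138 138 139 139 140 140 139 140 139 139 140 140 139 140 140 116  89  88  88  89  88  88  88  88  88  86  87  87]]
```

```bash
python3 - <<'E'
from h import *
ms=manip.camera_model("scene"); s=manip.sense(); im=cv2.imread("pics/s5.png"); sat=cv2.cvtColor(im,cv2.COLOR_BGR2HSV)[:,:,1].astype(float)
T=s["tcp_pos"]; X=R.from_quat(s["tool_rot"]).apply(np.eye(3)); G=T+[0,0,.03]
def cast(px):
    o,v=ray(ms,px); return o+v*((X[1]@(G-o))/(v@X[1]))[:,None]
top,bot=[],[]
for c in range(346,360):
    r=np.arange(60,84); b=sat[60:84,c]<43; i=np.flatnonzero(b)
    f=lambda k:(k+(43-sat[60+k,c])/(sat[61+k,c]-sat[60+k,c]))+60
    top.append((c,f(i[0]-1))); bot.append((c,f(i[-1])))
for n,e in(("top",top),("bot",bot)):
    P=cast(e); h=(P-G)@X[0]; k=np.polyfit(h,P[:,2],1); print(n,"tilt",np.degrees(np.arctan(k[0])),"z at G",k[1],"res",np.std(P[:,2]-np.polyval(k,h)))
P=cast([(327.,74.7),(373.5,70.5)]); print("head",P[0],"foot",P[1],"tilt",np.degrees(np.arcsin((P[1]-P[0])[2]/np.linalg.norm(P[1]-P[0]))),np.linalg.norm(P[1]-P[0]))
tr=np.array([.485,.2306]); ang=np.arctan2(.1321-.2611,.5535-.5995)
tx=np.array([.5995+.5535-.3702-.4167,.2611+.1321-.1947-.3347]); tx/=np.linalg.norm(tx); ty=np.array([-tx[1],tx[0]])
d=P[0,:2]-tr; print("head in tray",d@tx,d@ty)
E
```

```text
top tilt -18.737469117427814 z at G 0.2986922244030852 res 0.005399806897752695
bot tilt 9.199898263737635 z at G 0.26488029758200055 res 0.00015289331531093752
head [0.46321397 0.24701737 0.26948428] foot [0.54084019 0.3147372  0.28583656] tilt 9.019814411919622 0.10430341651842627
head in tray -0.026143203045640828 0.007790652825443681
```

```bash
python3 - <<'E'
from h import *
s=manip.sense(); print(s["t"],s["gripper_force"],np.abs(s["qd"]).max()); print(manip.sign_off())
E
```

```text
16.0 68.09057593345642 0.005451569953834424
the job is handed in; nothing more can be done
None
```

The job is handed in: I pressed the stopper home and drew the tube out, and the gripper is holding it still over the tray, stopper end about 9° below level and both ends about 0.27 m up. sign_off returned no verdict.

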